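# Set the stock bins' flip tags

## Task

Each of the three blue stock bins has a flip tag on its front, green on one face and red on the other. With a fingertip, gently push over the tags that are wrong, so that only the bins full of circuit boards show green upward and the nearly empty one shows red. Do not pinch or lift anything, and leave the bins and all the other things on the bench where they stand.

Things in the scene. Friction and masses are not known exactly. Their poses are not given: they have to be found in the camera images.
- base_board: white base board, 200 (x) x 360 (y) x 6 mm, fixed on the bench, under the three bins and their tags. Origin: centre of its underside; -x toward the robot, +y along the row to the left. A fume hood with a thick hose hangs over the bench to the right of it (about y -0.20 to -0.45, x from 0.5 on): swing the arm in on the robot's side of it
- bin_1: blue open stock bin FULL: five circuit boards stand in it. Bin 96 (x) x 100 (y) x 42 mm high, boards in it stand up to 66 mm above its underside. Loose, 0.45 to 0.9 kg, on the base board, one of a row of three 120 mm apart. Origin: centre of its underside; -x is its front (toward the robot), where a grey bracket carries its flip tag; +y is left as the robot sees it, z up
- bin_2: blue open stock bin NEARLY EMPTY: one circuit board stands in it. Bin 96 (x) x 100 (y) x 42 mm high, boards in it stand up to 66 mm above its underside. Loose, 0.45 to 0.9 kg, on the base board, one of a row of three 120 mm apart. Origin: centre of its underside; -x is its front (toward the robot), where a grey bracket carries its flip tag; +y is left as the robot sees it, z up
- bin_3: blue open stock bin FULL: five circuit boards stand in it. Bin 96 (x) x 100 (y) x 42 mm high, boards in it stand up to 66 mm above its underside. Loose, 0.45 to 0.9 kg, on the base board, one of a row of three 120 mm apart. Origin: centre of its underside; -x is its front (toward the robot), where a grey bracket carries its flip tag; +y is left as the robot sees it, z up
- tag_1 (a joint): angle of the flip tag of bin_1, rad: 0 upright, stops at +0.75 (leans to the bin's -y, right: GREEN face up) and -0.75 (leans to +y, left: RED face up). It swings freely, lightly damped, and falls to whichever side it is past upright. To turn it, push its outer edge from the side to which it leans, inward and up over the top; about 0.3 N is enough
- tag_1_hinge (a point): middle of the axle of the tag of bin_1: 85 mm ahead (-x) of and 55 mm above the bin's origin; axes as the bin's. Two grey cheeks 5 mm thick carry the axle 23.5 mm before and behind this point; their tops are 5 mm above the axle
- tag_1_edge (a point): middle of the outer edge of that tag, 42 mm from the axle. The tag is a plate 36 mm wide (along the bin's x, as the axle), 4 mm thick, 30 g, green on one side, red on the other, with a white round bead of 6 mm diameter along this edge. z points along the tag away from the axle, y out of its green face
- tag_2 (a joint): angle of the flip tag of bin_2, rad: 0 upright, stops at +0.75 (leans to the bin's -y, right: GREEN face up) and -0.75 (leans to +y, left: RED face up). It swings freely, lightly damped, and falls to whichever side it is past upright. To turn it, push its outer edge from the side to which it leans, inward and up over the top; about 0.3 N is enough
- tag_2_hinge (a point): middle of the axle of the tag of bin_2: 85 mm ahead (-x) of and 55 mm above the bin's origin; axes as the bin's. Two grey cheeks 5 mm thick carry the axle 23.5 mm before and behind this point; their tops are 5 mm above the axle
- tag_2_edge (a point): middle of the outer edge of that tag, 42 mm from the axle. The tag is a plate 36 mm wide (along the bin's x, as the axle), 4 mm thick, 30 g, green on one side, red on the other, with a white round bead of 6 mm diameter along this edge. z points along the tag away from the axle, y out of its green face
- tag_3 (a joint): angle of the flip tag of bin_3, rad: 0 upright, stops at +0.75 (leans to the bin's -y, right: GREEN face up) and -0.75 (leans to +y, left: RED face up). It swings freely, lightly damped, and falls to whichever side it is past upright. To turn it, push its outer edge from the side to which it leans, inward and up over the top; about 0.3 N is enough
- tag_3_hinge (a point): middle of the axle of the tag of bin_3: 85 mm ahead (-x) of and 55 mm above the bin's origin; axes as the bin's. Two grey cheeks 5 mm thick carry the axle 23.5 mm before and behind this point; their tops are 5 mm above the axle
- tag_3_edge (a point): middle of the outer edge of that tag, 42 mm from the axle. The tag is a plate 36 mm wide (along the bin's x, as the axle), 4 mm thick, 30 g, green on one side, red on the other, with a white round bead of 6 mm diameter along this edge. z points along the tag away from the axle, y out of its green face
- jar: flux jar with a yellow lid, 52 mm across, 42 mm high, near the right end of the base board; loose bystander. Origin: centre of its underside
- spool: green and white reel of solder, 60 mm across, 46 mm high, behind the bins; loose bystander. Origin: centre of its underside
- tape: roll of black tape, 62 mm across, 17 mm high, lying behind the bins; loose bystander. Origin: centre of its underside
- cutters: orange-handled cutters, 142 mm long, 12 mm high, lying to the right; loose bystander. Origin: centre of its underside

How it is judged:
By the outcome, as a careful person would: the job done as asked, in the order asked, and still so for the second after the job is handed in, with the robot touching nothing.
It also fails if it takes over 48 s, if anything falls off the work surface, if the arm or the gripper's body presses on something with over 40 N, if the wrist force passes 120 N, or if a joint passes its speed limit or range.

## Robot

A 6-joint arm with a two-finger parallel gripper is mounted at the origin on a cart in front of the work surface, level with it; the furniture and walls round the work are solid. World frame = base frame: x ahead of the robot, y to its left, z up, the work surface at z = 0. Lengths are in m, angles in rad, forces in N, time in s.
With the tool pointing down it reaches from about 0.425 to 0.95 m from the base axis. Payload 3.5 kg.
Tool frame: the origin (TCP) lies at the very end of the fingers, on their centre line; the grasp point (between the pads) lies 19 mm behind it; z points along the fingers, y is the line along which they close (so a half turn about z gives the same grasp; the last joint's range is limited). The gripper opens to 85 mm and grips with 20 to 120 N. Pads are 22 mm wide; open, the fingers measure 114 mm over their backs; the gripper's body (76 mm by 85 mm) begins 54 mm behind the grasp point. The pads swing forward as they close: fully open they stand 13 mm farther back than shut.
Start: joints at [-1.354, 0.286, 1.577, -0, 1.279, -0.15], TCP at [0.242, -0.63, 0.2] pointing down, gripper open.
Joint ranges: [-2.77, 2.77], [-0.9, 2.22], [0.21, 2.48], [-1.53, 4.67], [0.24, 2.81], [-2.84, 2.84]. Speed limits (rad/s): [2.79, 2.79, 3.14, 3.14, 3.14, 3.14].

## Interface

Orientations are given as a unit quaternion [x, y, z, w].
In Python, from plant import ctrl gives the robot as it stands.
- The arm moves only by the tool carry_out, never from a script. Its argument "deltas" is one flat list of numbers, 6 for each row, row after row: the shift along the tool's x, y, z in m, then the turn, a rotation vector about the tool's x, y, z in rad. A call has 1 to 5 rows; each row is the pose to reach, as a shift and turn from the pose commanded when the call began, along the tool's axes at that moment; what a row does not reach only later rows make up. A row lasts 1/8 s, in which the tool goes at most 62.5 mm and 10.7 degrees, less where a joint would pass 70% of its speed; a pose out of reach is approached as far as the arm can. A call with a gripper value outside its range is refused whole. "grip" is the opening in per cent of the stroke, from 0 (shut) to 100 (fully open), set as the call begins (left out, the last holds). The fingers move at their own pace and stop on an object; "grip_force" is the grip in N (left out, the last holds). Time passes only in rows, so rows that repeat a pose let the fingers close. It gives the time, the measured TCP pose, the force, the opening and the grip force at its end, in the units of the state.
- ctrl.get_state(): the state, without advancing time (a new reading comes with each control period).
- ctrl.read_camera(name): name is "scene" or "top" or "wrist"; returns (picture, depth): 400x640x3 uint8, red, green, blue; 400x640 float32, m along the optical axis (not along the pixel's ray), 0 where there is no reading.
- ctrl.camera_model(name): a dict with "intrinsics" (3x3 intrinsics, pixels), "extrinsics" (4x4, takes a point from world to camera coordinates); the wrist camera has in their place "hand_eye" (4x4, takes a point from camera to tool coordinates, whose origin is the TCP and whose axes are the flange's). Camera axes: x right, y down, z forward; pixel columns grow to the right and rows downward; lengths in m; the calibration is good to about 2 mm. A picture is of the moment at which its call begins: read the wrist's pose just before it. camera_model takes no time and is no camera call.
- ctrl.sign_off(): hands the job in; it is judged then, once.
Trained networks look in the newest picture that a camera, given by its name, has taken for a name from the list of things; names that differ only in an ending like _2 or _b are one class to them, and where a whole thing is asked for, a point or a joint stands for the part that bears it (a point fixed in the world has none). Each returns a list of dicts, best first, with "score" (0 to 1); they miss things now and then, are a little off and sometimes report something else, mostly with a low value. They report only what shows in the picture. A call takes as long as a camera call.
- ctrl.find_in(camera, query): "uv" ([column, row] in pixels, amid what is visible of it).
The state is a dict: "time": time; "qpos": joint angles; "dq": joint speeds; "joint_efforts": joint torques, N m; "eef_pos": TCP position; "tcp_rot": TCP orientation; "contact_force": force on the tool from outside, world axes, zero at the start; "wrist_torque": the same for the moment, N m; "opening": opening from 0.0 (shut) to 1.0 (fully open); "finger_force": force on a finger pad.
Only numpy, scipy, OpenCV 4.12 (cv2) and the standard library are available. Lean on these libraries where they do the work, as an engineer would, in place of code of your own. Each camera call takes 0.05 s, during which the arm holds its last target. There are 200 camera calls.

## Working session

There is one attempt and no reset: what is moved stays moved. The work goes in short steps, Python scripts to look and compute and a tool call to move; the robot and the scene stay as the last step left them, time stands still between calls to the robot, and variables do not carry over. Pictures are saved under pics/ and viewed, at most 10 in all, crops included, and the job is handed in when it is done.

Besides the shell and the picture viewer there is one more tool, called after "Request:" as name(argument=value, ...) on one line, values as JSON. carry_out: Moves the arm, as the interface text tells. Its arguments: {"type":"object","properties":{"deltas":{"type":"array"},"grip":{"type":"number"},"grip_force":{"type":"number"}},"required":["deltas"]}

```bash
mkdir -p pics; cat > h.py <<'E'
import numpy as np,cv2
from plant import ctrl
from scipy.spatial.transform import Rotation as R
def world(cam,uv,d,st=None):
    m=ctrl.camera_model(cam);K=np.array(m['intrinsics'])
    p=np.linalg.inv(K)@np.array([uv[0],uv[1],1.])*d
    return (np.linalg.inv(np.array(m['extrinsics']))@np.r_[p,1])[:3]
E
python3 - <<'E'
from h import *
s=ctrl.get_state();print({k:np.round(s[k],3) for k in ('time','eef_pos','tcp_rot','opening')})
for c in('top','scene'):
    im,d=ctrl.read_camera(c);cv2.imwrite(f'pics/{c}0.png',im[:,:,::-1])
    np.save(c+'_d.npy',d); np.save(c+'_i.npy',im)
    for q in('bin_1','tag_1','tag_1_hinge','tag_1_edge','base_board','jar'):
        for r in ctrl.find_in(c,q)[:4]:
            u,v=np.round(r['uv']).astype(int); print(c,q,round(r['score'],2),u,v,np.round(world(c,(u,v),d[v,u]),3))
E
```

```text
{'time': np.float64(0.0), 'eef_pos': array([ 0.242, -0.629,  0.199]), 'tcp_rot': array([ 0.983,  0.182, -0.   , -0.001]), 'opening': np.float64(1.001)}
top bin_1 0.76 340 203 [ 0.66  -0.067  0.009]
top bin_1 0.63 288 196 [0.679 0.066 0.007]
top bin_1 0.62 241 191 [0.693 0.188 0.006]
top tag_1 0.74 345 231 [ 0.588 -0.077  0.09 ]
top tag_1 0.63 238 221 [0.614 0.181 0.069]
top tag_1 0.52 279 224 [0.606 0.081 0.075]
top tag_1_hinge 0.91 289 198 [0.668 0.057 0.073]
top tag_1_edge 0.61 282 226 [0.601 0.074 0.071]
top base_board 0.95 296 227 [0.599 0.046 0.005]
top jar 0.93 377 222 [ 0.61  -0.157  0.045]
scene bin_1 0.73 265 282 [0.665 0.191 0.046]
scene bin_1 0.7 295 244 [0.654 0.087 0.064]
scene bin_1 0.62 227 248 [ 0.826  0.109 -0.   ]
scene bin_1 0.56 328 216 [ 0.637 -0.047  0.047]
scene tag_1 0.85 293 274 [0.611 0.173 0.077]
scene tag_1 0.66 318 245 [0.595 0.096 0.093]
scene tag_1 0.63 350 209 [ 0.588 -0.062  0.075]
scene tag_1_hinge 0.69 300 247 [0.647 0.078 0.05 ]
scene tag_1_edge 0.55 322 246 [0.625 0.013 0.005]
scene base_board 0.66 314 289 [0.586 0.135 0.005]
scene base_board 0.61 260 219 [0.782 0.028 0.043]
scene jar 0.74 295 246 [0.654 0.087 0.058]
scene jar 0.7 362 196 [ 0.595 -0.17   0.038]
```

```bash
python3 - <<'E'
from h import *
a=np.load('top_i.npy')[150:270,190:430,::-1];cv2.imwrite('pics/tc.png',cv2.resize(a,(800,400),interpolation=cv2.INTER_CUBIC))
a=np.load('scene_i.npy')[150:340,190:430,::-1];cv2.imwrite('pics/sc.png',cv2.resize(a,(720,570),interpolation=cv2.INTER_CUBIC))
E
```

```text
(no output)
```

View pics/tc.png

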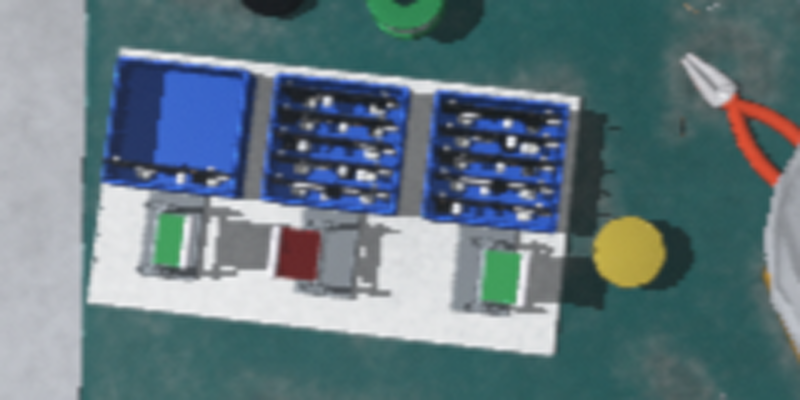

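View pics/sc.png

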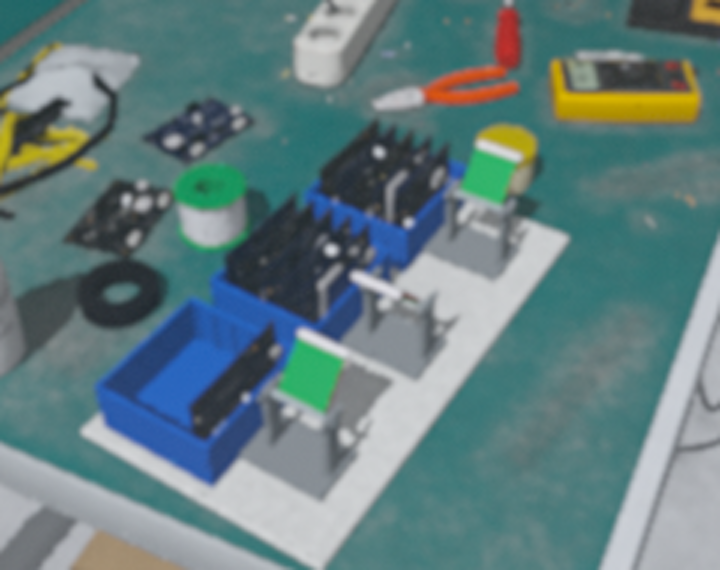

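View pics/top0.png

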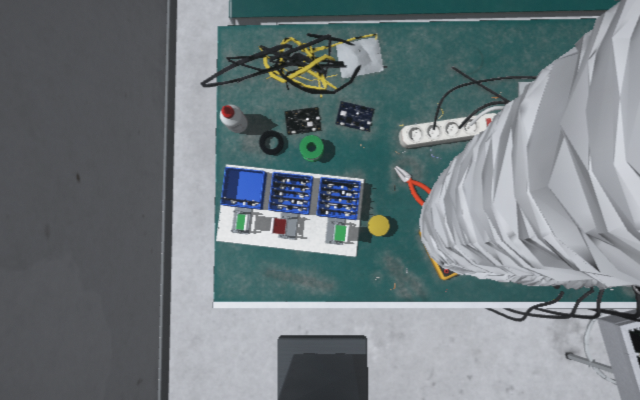

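Top view shows three bins. The left one is nearly empty and its tag is green (crop 170,240), which is wrong. The middle one is full and its tag is red (crop 298,253), also wrong. The right one is full and green (crop 502,275), which is correct. The two wrong tags lean towards each other, so one shut fingertip lowered between them can push each in turn. Next I'll measure the tags.

```bash
python3 - <<'E'
from h import *
im=np.load('top_i.npy');d=np.load('top_d.npy')
m=ctrl.camera_model('top');K=np.array(m['intrinsics']);Ti=np.linalg.inv(np.array(m['extrinsics']))
v,u=np.mgrid[:400,:640]
P=(np.linalg.inv(K)@np.stack([u*d,v*d,d]).reshape(3,-1));W=(Ti[:3,:3]@P+Ti[:3,3:]).T.reshape(400,640,3)
# board corners by ray at z=.006
def ray(uv,z):
    r=Ti[:3,:3]@np.linalg.inv(K)@np.array([uv[0],uv[1],1.]);o=Ti[:3,3];return o+r*(z-o[2])/r[2]
C=[ray((190+a/3.333,150+b/3.333),.006) for a,b in((122,48),(580,97),(555,355),(88,303))]
C=np.array(C);c=C.mean(0);dy=(C[0]+C[3]-C[1]-C[2]);yaw=np.arctan2(-dy[0],dy[1])
print('corners',C.round(3).tolist(),'c',c.round(3),'yaw',yaw,'lens',np.linalg.norm(C[0]-C[1]),np.linalg.norm(C[1]-C[2]))
ex=np.array([np.cos(yaw),np.sin(yaw)]);ey=np.array([-ex[1],ex[0]])
hsv=cv2.cvtColor(im,cv2.COLOR_RGB2HSV)
reg=np.zeros((400,640),bool);reg[205:245,225:352]=1
H,S,V=cv2.split(hsv)
for n,mk in(('green',reg&(H>45)&(H<80)&(S>120)&(V>90)),('red',reg&((H<8)|(H>172))&(S>120))):
    k,l=cv2.connectedComponents(mk.astype(np.uint8))
    for i in range(1,k):
        q=W[l==i]
        if len(q)>15: 
            b=(q[:,:2]-c[:2]);print(n,len(q),'world',np.median(q,0).round(3),'board xy',np.median(b@ex).round(3),np.median(b@ey).round(3),'z',np.percentile(q[:,2],[5,95]).round(3))
# profile of beads: points with z>.078 near tags
mk=reg&(W[...,2]>.08)&(W[...,2]<.11)
k,l=cv2.connectedComponents(mk.astype(np.uint8))
for i in range(1,k):
    q=W[l==i]
    if len(q)>6: b=(q[:,:2]-c[:2]);print('high',len(q),np.mean(q,0).round(3),np.mean(b@ex).round(3),np.mean(b@ey).round(3))
print('hand_eye',np.round(ctrl.camera_model('wrist')['hand_eye'],3).tolist())
E
```

```text
corners [[0.763, 0.226, 0.006], [0.721, -0.129, 0.006], [0.524, -0.108, 0.006], [0.565, 0.25, 0.006]] c [0.643 0.06  0.006] yaw -0.11461518355108982 lens 0.35747452619826975 0.1979553876718269
green 88 world [0.611 0.174 0.08 ] board xy -0.045 0.109 z [0.07  0.089]
green 134 world [ 0.583 -0.065  0.08 ] board xy -0.045 -0.131 z [0.068 0.091]
red 137 world [0.601 0.08  0.078] board xy -0.044 0.015 z [0.067 0.088]
high 100 [0.611 0.164 0.09 ] -0.044 0.099
high 126 [0.603 0.09  0.089] -0.044 0.026
high 116 [ 0.583 -0.074  0.09 ] -0.044 -0.14
hand_eye [[0.0, -0.947, -0.323, 0.084], [1.0, -0.0, 0.001, -0.0], [-0.001, -0.323, 0.947, -0.174], [0.0, 0.0, 0.0, 1.0]]
```

Request:
carry_out(deltas=[0.04,-0.045,0,0,0,0.1,0.08,-0.09,0,0,0,0.2,0.12,-0.135,0,0,0,0.3,0.16,-0.18,0,0,0,0.4,0.2,-0.225,0,0,0,0.48], grip=0)

```text
time: 1.32
eef_pos: [0.3486, -0.3466, 0.2006]
tcp_rot: [0.998, -0.058, 0.0, 0.0]
contact_force: [1.3, 0.2, -0.4]
opening: -0.003
finger_force: 0.0
```

Request:
carry_out(deltas=[0.005,-0.06,0,0,0,0,0.01,-0.12,0,0,0,0,0.015,-0.18,0,0,0,0,0.02,-0.24,0,0,0,0,0.025,-0.3,0,0,0,0])

```text
time: 1.95
eef_pos: [0.407, -0.0513, 0.2009]
tcp_rot: [0.998, -0.057, 0.001, 0.0]
contact_force: [1.5, -1.1, 0.3]
opening: 0.003
finger_force: 0.0
```

Request:
carry_out(deltas=[0.036,-0.04,0,0,0,0,0.072,-0.08,0,0,0,0,0.108,-0.12,0,0,0,0,0.144,-0.16,0,0,0,0,0.177,-0.198,0,0,0,0])

```text
time: 2.58
eef_pos: [0.6064, 0.1251, 0.2004]
tcp_rot: [0.998, -0.056, 0.0, 0.0]
contact_force: [0.5, -0.7, 1.1]
opening: 0.001
finger_force: 0.0
```

```bash
python3 - <<'E'
from h import *
s=ctrl.get_state();im,d=ctrl.read_camera('wrist');cv2.imwrite('pics/w1.png',im[:,:,::-1])
m=ctrl.camera_model('wrist');K=np.array(m['intrinsics']);X=np.array(m['hand_eye']);Rt=R.from_quat(s['tcp_rot']).as_matrix()
print(s['eef_pos'],R.from_matrix(Rt).as_quat())
v,u=np.mgrid[:400,:640]
P=np.linalg.inv(K)@np.stack([u*d,v*d,d]).reshape(3,-1);T=(X[:3,:3]@P+X[:3,3:]);W=(Rt@T).T.reshape(400,640,3)+s['eef_pos'];T=T.T.reshape(400,640,3)
H,S,V=cv2.split(cv2.cvtColor(im,cv2.COLOR_RGB2HSV))
for n,mk in(('green',(H>45)&(H<80)&(S>120)&(V>90)),('red',((H<8)|(H>172))&(S>120)),('high',(W[...,2]>.085)&(W[...,2]<.105)&(d>0))):
    k,l=cv2.connectedComponents(mk.astype(np.uint8))
    for i in range(1,k):
        q=l==i
        if q.sum()>150: print(n,q.sum(),'px',int(u[q].mean()),int(v[q].mean()),'tool',np.median(T[q],0).round(3),'w',np.median(W[q],0).round(3))
E
```

```text
[0.60640542 0.12514433 0.20040103] [ 9.98412459e-01 -5.63249093e-02  2.47940339e-04  6.50402223e-05]
green 740 px 265 179 tool [-0.    -0.049  0.122] w [0.612 0.174 0.079]
green 1325 px 521 181 tool [-0.001  0.191  0.121] w [ 0.584 -0.065  0.08 ]
red 737 px 365 179 tool [0.    0.044 0.121] w [0.602 0.081 0.079]
high 512 px 277 183 tool [-0.    -0.036  0.107] w [0.61  0.161 0.093]
high 523 px 353 183 tool [0.    0.032 0.108] w [0.603 0.093 0.093]
high 825 px 540 184 tool [-0.001  0.202  0.109] w [ 0.583 -0.075  0.091]
```

View pics/w1.png

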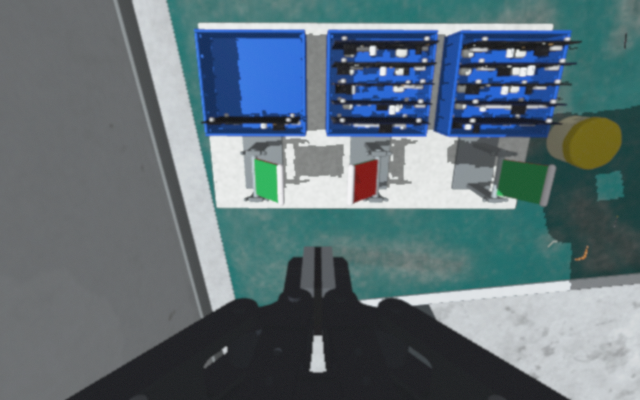

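The beads lie at tool y -36 and +32 mm with x 0, so the tip is centred between them. I'll lower it now.

Request:
carry_out(deltas=[0,-0.002,0.04,0,0,0,0,-0.002,0.08,0,0,0,0,-0.002,0.105,0,0,0,0,-0.002,0.12,0,0,0,0,-0.002,0.12,0,0,0])

```text
time: 3.25
eef_pos: [0.6047, 0.1256, 0.0794]
tcp_rot: [0.998, -0.057, -0.001, 0.0]
contact_force: [1.0, 0.1, 0.3]
opening: 0.002
finger_force: 0.0
```

Request:
carry_out(deltas=[0,-0.008,0,0,0,0,0,-0.014,0,0,0,0,0,-0.02,0,0,0,0,0,-0.025,0,0,0,0,0,-0.03,0,0,0,0])

```text
time: 3.88
eef_pos: [0.6087, 0.1559, 0.0804]
tcp_rot: [0.998, -0.057, 0.0, -0.0]
contact_force: [-1.2, -0.9, -0.7]
opening: 0.0
finger_force: 0.0
```

Request:
carry_out(deltas=[0,-0.005,0,0,0,0,0,-0.01,0,0,0,0,0,-0.015,0,0,0,0,0,-0.02,0,0,0,0,0,-0.025,0,0,0,0])

```text
time: 4.5
eef_pos: [0.6115, 0.1806, 0.0803]
tcp_rot: [0.998, -0.057, -0.0, 0.0]
contact_force: [0.1, -0.3, 0.2]
opening: 0.002
finger_force: 0.0
```

```bash
cat > w.py <<'E'
from h import *
import sys
s=ctrl.get_state();im,d=ctrl.read_camera('wrist');cv2.imwrite(f'pics/{sys.argv[1]}.png',im[:,:,::-1])
E
python3 w.py w2
```

```text
(no output)
```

View pics/w2.png

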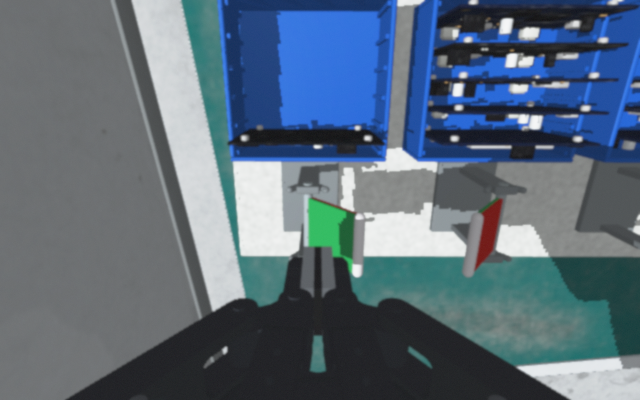

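```bash
python3 - <<'E'
from h import *
s=ctrl.get_state();im,d=ctrl.read_camera('wrist')
m=ctrl.camera_model('wrist');K=np.array(m['intrinsics']);X=np.array(m['hand_eye'])
v,u=np.mgrid[:400,:640]
P=np.linalg.inv(K)@np.stack([u*d,v*d,d]).reshape(3,-1);T=(X[:3,:3]@P+X[:3,3:]).T.reshape(400,640,3)
for p in [(318,244),(308,252),(326,252),(318,252),(308,262),(326,262),(298,265),(340,265),(318,290),(325,215),(345,220),(345,245),(362,220),(358,245),(357,268),(313,203),(305,230),(470,245),(477,215),(466,270),(300,280),(285,220)]:
    print(p,im[p[1],p[0]],T[p[1],p[0]].round(3),d[p[1],p[0]].round(3))
x=np.linalg.inv(X)@np.array([0,0,0,1]);q=K@x[:3];print('tcp px',q[:2]/q[2],x[2])
E
```

```text
(318, 244) [ 53 187 100] [-0.01  -0.     0.009] 0.204
(308, 252) [ 94  98 102] [ 0.012 -0.005 -0.041] 0.149
(326, 252) [ 94  98 102] [ 0.013  0.003 -0.043] 0.148
(318, 252) [31 30 35] [ 0.012 -0.    -0.042] 0.148
(308, 262) [ 94  99 103] [ 0.012 -0.005 -0.051] 0.14
(326, 262) [ 95  98 103] [ 0.012  0.003 -0.051] 0.14
(298, 265) [35 37 39] [ 0.008 -0.009 -0.047] 0.145
(340, 265) [35 35 39] [ 0.008  0.009 -0.047] 0.145
(318, 290) [39 38 41] [ 0.011 -0.    -0.07 ] 0.123
(325, 215) [ 53 189 100] [0.012 0.004 0.004] 0.192
(345, 220) [33 99 55] [ 0.013  0.015 -0.007] 0.181
(345, 245) [33 96 54] [-0.002  0.015 -0.007] 0.186
(362, 220) [152 151 154] [ 0.017  0.023 -0.016] 0.171
(358, 245) [143 142 145] [ 0.001  0.022 -0.014] 0.178
(357, 268) [244 244 245] [-0.013  0.021 -0.014] 0.183
(313, 203) [ 52 188 100] [ 0.016 -0.003  0.012] 0.199
(305, 230) [169 181 186] [-0.004 -0.008  0.017] 0.209
(470, 245) [131 130 133] [ 0.001  0.083 -0.014] 0.179
(477, 215) [137 136 139] [ 0.018  0.084 -0.013] 0.174
(466, 270) [132 132 134] [-0.014  0.083 -0.014] 0.183
(300, 280) [62 64 67] [ 0.008 -0.008 -0.058] 0.134
(285, 220) [150 158 163] [-0.019 -0.027  0.068] 0.263
tcp px [318.40883989 236.08842032] 0.1921052930230302
```

The wrist picture shows the left tag still leaning right, bead at column 358, with the finger above it at (318,250). Depth puts the real finger end about 37 mm behind the reported TCP, so the finger passed over the tag. I'll go back to the gap and measure the real fingertip.

Request:
carry_out(deltas=[0,0.02,0,0,0,0,0,0.04,0,0,0,0,0,0.053,0,0,0,0,0,0.053,0,0,0,0])

```text
time: 5.1
eef_pos: [0.6055, 0.126, 0.0804]
tcp_rot: [0.998, -0.058, -0.0, -0.0]
contact_force: [-0.5, -0.2, -0.0]
opening: -0.001
finger_force: 0.0
```

```bash
python3 - <<'E'
from h import *
s=ctrl.get_state();im,d=ctrl.read_camera('wrist')
m=ctrl.camera_model('wrist');K=np.array(m['intrinsics']);X=np.array(m['hand_eye'])
v,u=np.mgrid[:400,:640]
P=np.linalg.inv(K)@np.stack([u*d,v*d,d]).reshape(3,-1);T=(X[:3,:3]@P+X[:3,3:]).T.reshape(400,640,3)
q=T[230:][(d[230:]>0)&(d[230:]<.165)]
for z in np.arange(-.17,.02,.01):
    a=q[(q[:,2]>=z)&(q[:,2]<z+.01)]
    if len(a): print(round(z,3),len(a),'y',a[:,1].min().round(3),a[:,1].max().round(3),'x',a[:,0].min().round(3),a[:,0].max().round(3))
im,d=ctrl.read_camera('scene');cm=ctrl.camera_model('scene')
p=np.array(cm['extrinsics'])@np.r_[s['eef_pos'],1];p=np.array(cm['intrinsics'])@p[:3];p=p[:2]/p[2];print('tcp in scene',p,s['eef_pos'])
im=im[:,:,::-1].copy();x,y=p.astype(int)
c=cv2.resize(im[y-80:y+60,x-80:x+80],(800,700//1*1))[:600];cv2.circle(c,(int((p[0]-x+80)*5),int((p[1]-y+80)*5)),4,(255,0,255),1);cv2.imwrite('pics/s2.png',c)
E
```

```text
-0.13 176 y -0.019 0.017 x 0.018 0.02
-0.12 8612 y -0.061 0.059 x 0.006 0.02
-0.11 9789 y -0.057 0.055 x -0.006 0.02
-0.1 6070 y -0.049 0.047 x -0.01 0.019
-0.09 6940 y -0.04 0.039 x -0.012 0.016
-0.08 1861 y -0.032 0.031 x -0.011 0.015
-0.07 1074 y -0.014 0.013 x -0.01 0.013
-0.06 815 y -0.014 0.013 x 0.007 0.013
-0.05 650 y -0.014 0.013 x 0.007 0.013
-0.04 166 y -0.012 0.011 x 0.008 0.013
tcp in scene [306.80252373 257.41776722] [0.60548051 0.12600506 0.08040308]
```

View pics/s2.png

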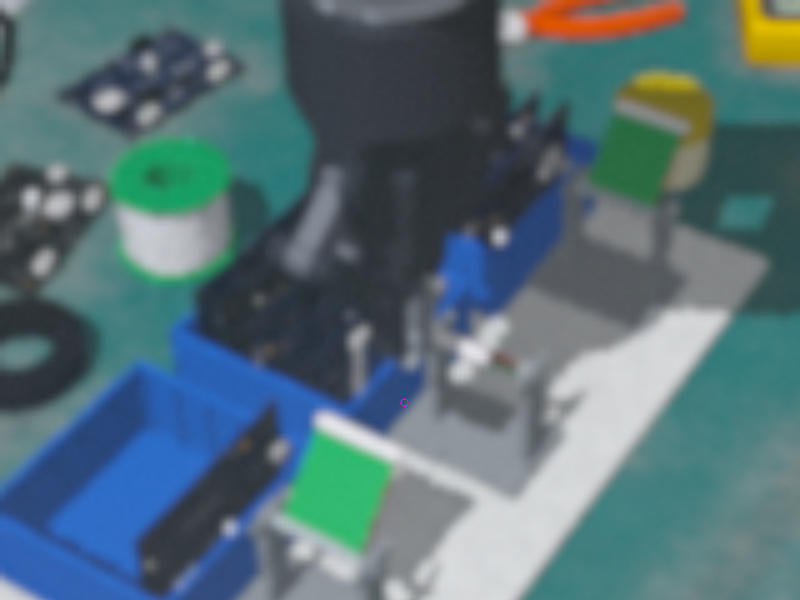

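The circle marks the reported TCP, and the fingertip ends visibly above it at about (410,365), which agrees with the roughly 36 mm offset. I'll lower another 35 mm in the gap; the wider knuckles stay above z 0.12.

Request:
carry_out(deltas=[0,0,0.012,0,0,0,0,0,0.024,0,0,0,0,0,0.035,0,0,0,0,0,0.035,0,0,0,0,-0.006,0.035,0,0,0])

```text
time: 5.82
eef_pos: [0.6064, 0.1336, 0.0453]
tcp_rot: [0.998, -0.057, 0.0, -0.0]
contact_force: [0.1, 0.4, 0.5]
opening: -0.0
finger_force: 0.0
```

Request:
carry_out(deltas=[0,-0.005,0,0,0,0,0,-0.01,0,0,0,0,0,-0.015,0,0,0,0,0,-0.02,0,0,0,0,0,-0.025,0,0,0,0])

```text
time: 6.45
eef_pos: [0.609, 0.1588, 0.0453]
tcp_rot: [0.998, -0.057, -0.0, -0.0]
contact_force: [-0.6, 0.2, 0.8]
opening: 0.001
finger_force: 0.1
```

```bash
python3 w.py w3
```

```text
(no output)
```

View pics/w3.png

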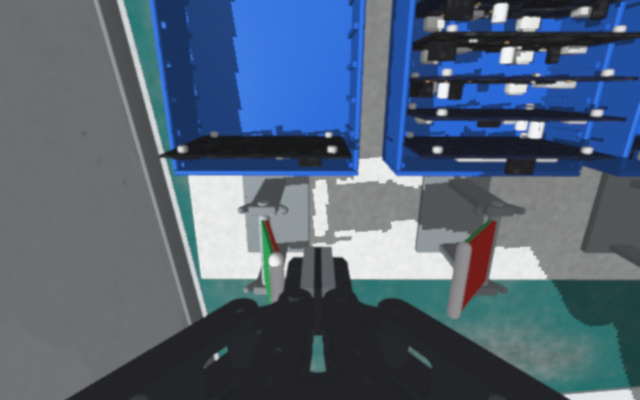

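The finger at (318,260) is now pushing the bead at (276,262), and the left tag is nearly upright. I'll keep going over the top.

Request:
carry_out(deltas=[0,-0.005,0,0,0,0,0,-0.01,0,0,0,0,0,-0.015,0,0,0,0,0,-0.02,0,0,0,0,0,-0.022,0,0,0,0])

```text
time: 7.12
eef_pos: [0.6115, 0.1807, 0.0453]
tcp_rot: [0.998, -0.056, -0.0, -0.0]
contact_force: [1.3, -0.5, 0.0]
opening: -0.002
finger_force: 0.0
```

Request:
carry_out(deltas=[0,0.015,0,0,0,0,0,0.03,0,0,0,0,0,0.045,0,0,0,0,0,0.055,0,0,0,0,0,0.055,0,0,0,0])

```text
time: 7.75
eef_pos: [0.6053, 0.1246, 0.0454]
tcp_rot: [0.998, -0.057, 0.0, -0.0]
contact_force: [-0.3, 0.1, -0.2]
opening: -0.0
finger_force: 0.0
```

```bash
python3 w.py w4
```

```text
(no output)
```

View pics/w4.png

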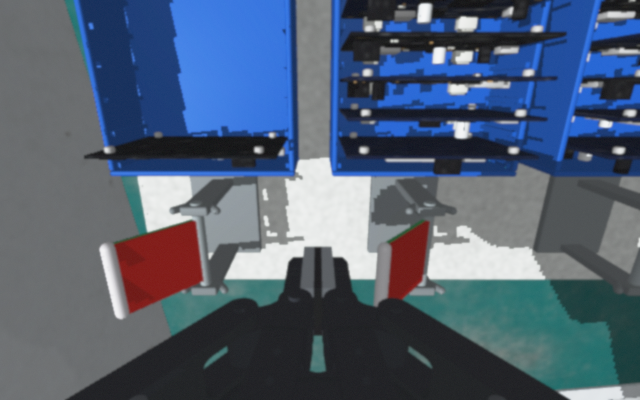

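The left tag now lies red up (bead at column 115). The middle tag is next, pushed to the right.

Request:
carry_out(deltas=[0,0.008,0,0,0,0,0,0.014,0,0,0,0,0,0.02,0,0,0,0,0,0.025,0,0,0,0,0,0.03,0,0,0,0])

```text
time: 8.43
eef_pos: [0.6019, 0.0955, 0.0453]
tcp_rot: [0.998, -0.057, 0.0, 0.0]
contact_force: [0.1, -0.3, -0.3]
opening: 0.001
finger_force: 0.1
```

Request:
carry_out(deltas=[0,0.005,0,0,0,0,0,0.01,0,0,0,0,0,0.015,0,0,0,0,0,0.02,0,0,0,0,0,0.024,0,0,0,0])

```text
time: 9.05
eef_pos: [0.5991, 0.0717, 0.0453]
tcp_rot: [0.998, -0.057, -0.0, 0.0]
contact_force: [-0.4, -0.1, -0.1]
opening: 0.0
finger_force: 0.0
```

Request:
carry_out(deltas=[0,-0.015,0,0,0,0,0,-0.03,0,0,0,0,0,-0.045,0,0,0,0,0,-0.055,0,0,0,0,0,-0.055,0,0,0,0])

```text
time: 9.68
eef_pos: [0.6054, 0.1278, 0.0453]
tcp_rot: [0.998, -0.056, -0.0, 0.0]
contact_force: [-0.1, 0.7, -0.1]
opening: -0.003
finger_force: 0.0
```

Request:
carry_out(deltas=[0,0,-0.04,0,0,0,0,0,-0.08,0,0,0,0,0,-0.12,0,0,0,0,0,-0.16,0,0,0,0,0,-0.16,0,0,0])

```text
time: 10.3
eef_pos: [0.608, 0.1264, 0.2104]
tcp_rot: [0.998, -0.057, 0.005, -0.0]
contact_force: [0.3, -0.2, 1.0]
opening: 0.001
finger_force: 0.0
```

```bash
python3 w.py w5
```

```text
(no output)
```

View pics/w5.png

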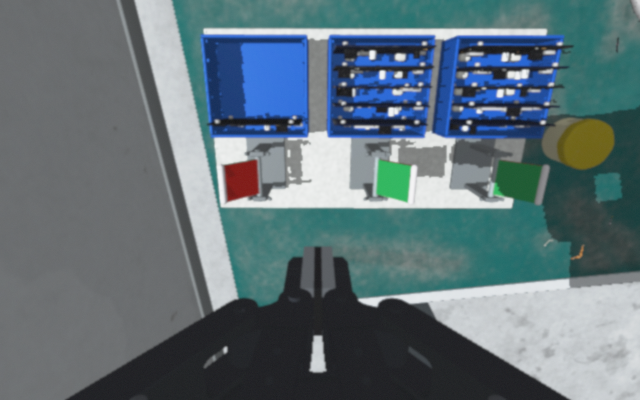

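The left tag shows red at (240,180). The middle tag (396,180) and the right tag (520,180) show green. The bins have not moved and the arm is clear.

```bash
python3 -c "
from plant import ctrl
print(ctrl.sign_off())"
```

```text
the job is handed in; nothing more can be done
None
```

The job is done and handed in: the nearly empty left bin now shows red, both full bins show green, and in the last picture the bins were still in place with the arm clear.

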